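# Lay the microscope's battery pack down into its charging cradle

## Task

The blue battery pack stands on end in front of the low charging cradle. Without lifting it, slide it upright against the cradle's low front lip, push it high up so that it tips over the lip and lies on its side in the cradle, then slide it fully home and press its contacts steadily against the sprung contact head with about 8 N (on top of the sliding drag) for a good half second, then draw back gently so that it stays in touch with the head. Never press the head or the pack hard, and leave the other things on the bench where they are.

Things in the scene. Friction and masses are not known exactly. Their poses are not given: they have to be found in the camera images.
- pack_center (a point): centre of the loose battery pack: blue plastic block 54 mm deep (its x) x 76 wide (its y) x 96 high (its z), edges rounded 2 mm, 0.3 to 0.65 kg, black band round its upper part, brass contact strips on its top face. It stands 25 to 55 mm short of the cradle's lip, within 8 mm of the cradle's centre line, its x within 0.25 rad of the cradle's +x. Centre 48 mm up while standing
- pack: the same pack; origin at the centre of its foot. Friction on bench and cradle about 0.5 to 0.7 (1.5 to 4.5 N of sliding drag): pushed above some 35 mm with nothing before its foot it falls over too early; against the lip, 1 to 3 N at 80 mm up tips it. It is past balance when the pushing point has gone about 55 mm on, and then falls over by itself
- pack_contacts (a point): centre of the pack's contact face: its top face while it stands, 48 mm from pack_center along the pack's z; once the pack has been tipped this face looks along the cradle's +x at the contact head
- cradle: fixed grey charging cradle: plate 10 mm high, 118 wide, 185 long. Origin at bench height in the middle of its front edge, the low lip (orange stripe); +x runs level into the cradle (the direction of the push), z up. Guide rails 8 mm high on the plate on both sides, x = 25 to 130 mm, 94 mm apart. Just after tipping, the pack lies on the plate, centre 37 mm up, its foot 15 to 35 mm short of the lip
- tower: white tower on the cradle's far end, 46 mm (x) x 118 x 50 high, origin under the middle of its near face, 132 mm past the lip. A black contact head, 44 wide, 34 high, centre 27 mm above the origin, sticks out of it towards the lip: its face rests 93 to 115 mm past the lip, set by hand and not measured, to be found by feel. It is sprung: gives 1 mm for each 5 N, at most 5 mm; above 14 N it is damaged
- dish: bystander: clear shallow dish, 90 mm across, 16 mm high, beside the cradle; origin at its underside
- slidebox: bystander: yellow slide box, 96 x 80 x 28 mm high, beside the cradle; origin at its underside
- reagent: bystander: amber bottle, 56 mm across, 115 mm high; origin at its underside
- stainjar: bystander: glass jar with white cap, 64 mm across, 85 mm high; origin at its underside
- pot1: bystander: specimen pot with red cap, 48 mm across, 60 mm high; origin at its underside
- pot2: bystander: specimen pot with blue cap, 48 mm across, 60 mm high; origin at its underside
- mug: bystander: white cup, 76 mm across, 90 mm high; origin at its underside

How it is judged:
On the way, in this order (a step that is already met when the one before it is completed fails the run):
1. the pack stands upright with its foot against the lip (within 4 mm) (x of pack_center in the frame of cradle above -0.031 m and angle between pack_center's own z axis and vertical below 0.12 rad), for 0.1 s.
2. the pack lies on its side on the cradle's plate, contact face inwards (angle between pack_center's own z axis and vertical between 1.47 and 1.67 rad and angle between the z axis of pack_center and the x axis of cradle, either way round below 0.15 rad and angle between the x axis of pack_center and the z axis of cradle, either way round below 0.15 rad and height (world z) of pack_center between 0.033 and 0.042 m and y of pack_center in the frame of cradle between -0.011 and 0.011 m and x of pack_center in the frame of cradle above 0.01 m and x of pack_contacts in the frame of cradle above 0.055 m), for 0.2 s.
3. the lying pack presses on the contact head with 4 to 14 N for 0.3 s (angle between pack_center's own z axis and vertical between 1.47 and 1.67 rad and angle between the z axis of pack_center and the x axis of cradle, either way round below 0.15 rad and angle between the x axis of pack_center and the z axis of cradle, either way round below 0.15 rad and height (world z) of pack_center between 0.033 and 0.042 m and y of pack_center in the frame of cradle between -0.011 and 0.011 m and contact force between pack and tower above 4 N), for 0.3 s.
At the end, for the whole second after the job is handed in: The pack lies flat on its side on the plate (within 0.1 rad, centre 33 to 42 mm up), along the cradle within 0.15 rad, centred within 11 mm, its contact face at least 88 mm past the lip and still touching the contact head (over 0.2 N), at rest and released (angle between pack_center's own z axis and vertical between 1.47 and 1.67 rad and angle between the z axis of pack_center and the x axis of cradle, either way round below 0.15 rad and angle between the x axis of pack_center and the z axis of cradle, either way round below 0.15 rad and height (world z) of pack_center between 0.033 and 0.042 m and y of pack_center in the frame of cradle between -0.011 and 0.011 m and x of pack_contacts in the frame of cradle above 0.088 m and contact force between pack and tower above 0.2 N and linear speed of pack below 0.01 m/s).
It fails at once if the contact head is pressed with more than 14 N (contact force between pack and tower above 14 N).
It fails at once if the fingers press on the pack with more than 22 N (contact force between the fingers and pack above 22 N).
It fails at once if the robot itself pushes the contact head or tower (contact force between the arm and tower above 3 N).
It fails at once if the pack is lifted (its centre more than 75 mm above the bench) (height (world z) of pack_center above 0.075 m).
It fails at once if another thing on the bench is moved more than 20 mm (distance of any of dish, slidebox, reagent, stainjar, pot1, pot2, mug from where it was at the start of the episode above 0.02 m).
It also fails if it takes over 72 s, if anything falls off the work surface, if the arm or the gripper's body presses on something with over 40 N, if the wrist force passes 120 N, or if a joint passes its speed limit or range.

## Robot

A 7-joint arm with a two-finger parallel gripper is mounted at the origin on the work surface. World frame = base frame: x ahead of the robot, y to its left, z up, the work surface at z = 0. Lengths are in m, angles in rad, forces in N, time in s.
With the tool pointing down it reaches from about 0.425 to 1.025 m from the base axis. Payload 9.4 kg.
Tool frame: the origin (TCP) lies between the finger pads; the fingertips stand 11 mm ahead of it and the grasp point (between the pads) lies 8 mm behind it; z points along the fingers, y is the line along which they close (so a half turn about z gives the same grasp; the last joint's range is limited). The gripper opens to 93 mm and grips with 3 to 60 N. Pads are 15 mm wide; open, the fingers measure 128 mm over their backs; the gripper's body (75 mm by 188 mm) begins 65 mm behind the grasp point.
Start: joints at [1.169, 0.599, -0.003, 1.599, 0.002, 0.943, -0.08], TCP at [0.231, -0.687, 0.23] pointing down, gripper open.
Joint ranges: [-2.57, 2.57], [-0.35, 1.97], [-1.29, 1.29], [0.11, 2.56], [-1.05, 4.19], [0.11, 1.86], [-2.63, 2.63]. Speed limits (rad/s): [2.22, 2.22, 3.01, 3.01, 3.14, 3.14, 3.14].

## Interface

Orientations are given as a unit quaternion [w, x, y, z].
In Python, from workcell import monitor, imaging, hand_in gives the robot as it stands.
- The arm moves only by the tool play_rows, never from a script. Its argument "plan" is a list of rows, each a list of 3 entries, a list of its own where there are three numbers: the finger opening in cm, from 0 to 9.3, then the shift along the tool's x, y, z in cm, then the turn about the tool's z in rad. A call has 1 to 20 rows; each row shifts and turns the commanded pose from where the row before left it, along the tool's axes as they then stand; what a row does not reach is not made up. A row lasts 1/10 s, in which the tool goes at most 50 mm and 8.59 degrees, less where a joint would pass 70% of its speed; a pose out of reach is approached as far as the arm can. A call with a gripper value outside its range is refused whole. The fingers move at their own pace and stop on an object; "squeeze" is the grip in N (left out, the last holds). Time passes only in rows, so rows that do not move let the fingers close. It gives the time, the measured TCP pose, the force, the opening and the grip force at its end, in the units of the state.
- monitor.state(): the state, without advancing time (a new reading comes with each control period).
- imaging.get_image(name): name is "side" or "top"; returns the picture (420x560x3 uint8, red, green, blue); there is no depth.
- imaging.calibration(name): a dict with "fx", "fy", "cx", "cy" (pixels), "cam_to_world" (4x4, takes a point from camera to world coordinates). Camera axes: x right, y down, z forward; pixel columns grow to the right and rows downward; lengths in m; the calibration is good to about 2 mm. A picture is of the moment at which its call begins. calibration takes no time and is no camera call.
- hand_in(): hands the job in; it is judged then, once.
Trained networks look in the newest picture that a camera, given by its name, has taken for a name from the list of things; names that differ only in an ending like _2 or _b are one class to them, and where a whole thing is asked for, a point or a joint stands for the part that bears it (a point fixed in the world has none). Each returns a list of dicts, best first, with "conf" (0 to 1); they miss things now and then, are a little off and sometimes report something else, mostly with a low value. They report only what shows in the picture. A call takes as long as a camera call.
- imaging.outline_of(camera, thing): "pixels" (420x560 bool, what is visible of it).
- imaging.tip_of(camera, thing): "centre" ([x, y, z] in m, in the coordinates of the camera as it stood for that picture, good to about 4 mm: a listed point, or the origin of a listed thing).
The state is a dict: "t": time; "joints": joint angles; "joint_vel": joint speeds; "joint_torque": joint torques, N m; "eef_pos": TCP position; "eef_rot": TCP orientation; "ft_force": force on the tool from outside, world axes, zero at the start; "wrist_torque": the same for the moment, N m; "finger_gap": finger opening in m; "gripper_force": force on a finger pad.
Only numpy, scipy, OpenCV 4.12 (cv2) and the standard library are available. Lean on these libraries where they do the work, as an engineer would, in place of code of your own. Each camera call takes 0.05 s, during which the arm holds its last target. There are 200 camera calls.

## Working session

There is one attempt and no reset: what is moved stays moved. The work goes in short steps, Python scripts to look and compute and a tool call to move; the robot and the scene stay as the last step left them, time stands still between calls to the robot, and variables do not carry over. Pictures are saved under pics/ and viewed, at most 10 in all, crops included, and the job is handed in when it is done.

Besides the shell and the picture viewer there is one more tool, called after ">>>" as name(argument=value, ...) on one line, values as JSON. play_rows: Moves the arm, as the interface text tells. Its arguments: {"type":"object","properties":{"plan":{"type":"array"},"squeeze":{"type":"number"}},"required":["plan"]}

```bash
mkdir -p pics; cat > h.py <<'E'
import numpy as np, cv2
from workcell import monitor, imaging, hand_in
def snap(n,f=None):
    im=imaging.get_image(n)
    if f: cv2.imwrite('pics/'+f,im[:,:,::-1])
    return im
def w(n,c):
    T=np.array(imaging.calibration(n)["cam_to_world"]); return T[:3,:3]@np.array(c)+T[:3,3]
def pix(n,p):
    c=imaging.calibration(n);T=np.linalg.inv(np.array(c["cam_to_world"]));q=T[:3,:3]@np.array(p)+T[:3,3]
    return np.array([c['fx']*q[0]/q[2]+c['cx'],c['fy']*q[1]/q[2]+c['cy']])
def onplane(n,uv,z):
    c=imaging.calibration(n);T=np.array(c["cam_to_world"]);d=T[:3,:3]@np.array([(uv[0]-c['cx'])/c['fx'],(uv[1]-c['cy'])/c['fy'],1])
    return T[:3,3]+d*(z-T[2,3])/d[2]
def tip(n,t):
    return [(np.round(w(n,r["centre"]),4).tolist(),round(r["conf"],2)) for r in imaging.tip_of(n,t)[:2]]
E
python3 - <<'E'
from h import *
np.set_printoptions(precision=4,suppress=True)
s=monitor.state();print(s['t'],s['eef_pos'],s['eef_rot'],s['ft_force'])
a=snap('top','t0.png');b=snap('side','s0.png');cv2.imwrite('pics/b0.png',cv2.resize(np.vstack([a,b]),(400,600))[:,:,::-1])
for n in('top','side'):
    print(n,np.array(imaging.calibration(n)["cam_to_world"]))
    for t in ('pack_center','pack_contacts','cradle','tower','dish','slidebox','reagent','stainjar','pot1','pot2','mug'): print(t,tip(n,t))
E
```

```text
0.0 [ 0.2312 -0.6866  0.2287] [-0.0008  0.9868  0.1617 -0.0002] [-0.1155  0.2268  0.1941]
top [[ 0.0027 -0.9852  0.1711  0.353 ]
 [-1.     -0.0032 -0.0028  0.0231]
 [ 0.0033 -0.1711 -0.9852  1.3107]
 [ 0.      0.      0.      1.    ]]
pack_center [([0.5838, -0.1035, 0.0491], 0.7), ([0.5039, -0.3362, 0.003], 0.16)]
pack_contacts [([0.5825, -0.1008, 0.095], 0.72), ([0.5057, -0.341, 0.0009], 0.4)]
cradle [([0.5646, -0.0219, 0.0028], 0.71)]
tower [([0.5512, 0.1115, 0.0106], 0.88)]
dish [([0.5053, -0.3375, 0.0011], 0.45)]
slidebox [([0.4113, 0.0494, 0.0022], 0.58)]
reagent [([0.4382, 0.3972, 0.0011], 0.85), ([0.6292, 0.337, 0.0034], 0.56)]
stainjar [([0.5737, 0.3899, 0.006], 0.67)]
pot1 [([0.6204, -0.3356, 0.0007], 0.9), ([0.5044, -0.3404, 0.0008], 0.73)]
pot2 [([0.6204, -0.3356, 0.0007], 0.9), ([0.5044, -0.3404, 0.0008], 0.73)]
mug [([0.6293, 0.3336, 0.0012], 0.77), ([0.6215, -0.3325, 0.0002], 0.48)]
side [[-0.9914 -0.1086  0.0734  0.4957]
 [-0.1305  0.7701 -0.6245  0.7109]
 [ 0.0113 -0.6286 -0.7776  0.9487]
 [ 0.      0.      0.      1.    ]]
pack_center [([0.5748, -0.1033, 0.0512], 0.79)]
pack_contacts [([0.5764, -0.1022, 0.0996], 0.58), ([0.578, -0.1036, 0.0503], 0.24)]
cradle [([0.5678, -0.0223, -0.0004], 0.82)]
tower [([0.5517, 0.1104, 0.0055], 0.63)]
dish [([0.7078, 0.0483, 0.0018], 0.86)]
slidebox [([0.409, 0.0525, 0.0017], 0.62), ([0.5837, -0.1004, 0.0048], 0.27)]
reagent [([0.438, 0.3983, 0.0008], 0.67)]
stainjar [([0.5666, 0.3922, -0.0019], 0.66), ([0.5773, -0.1047, 0.0504], 0.29)]
pot1 [([0.6203, -0.3386, 0.0007], 0.75), ([0.5051, -0.3376, 0.004], 0.68)]
pot2 [([0.6203, -0.3386, 0.0007], 0.75), ([0.5051, -0.3376, 0.004], 0.68)]
mug [([0.6212, 0.3307, -0.0], 0.74), ([0.5067, -0.3347, 0.0031], 0.58)]
```

View pics/t0.png

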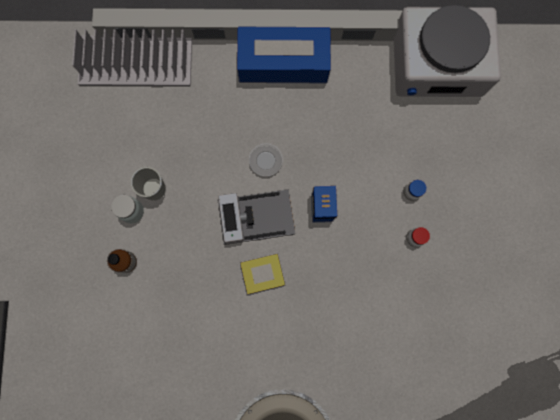

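View pics/s0.png

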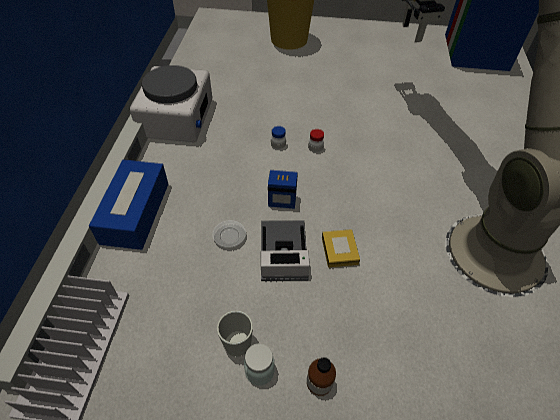

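The top view shows the blue pack at about (325,203). The cradle's lip is at (293,213) and the white tower at (230,218). The side view agrees, with the pack at (282,190) standing before the cradle at (285,250). Next I fit box silhouettes to the outlines to get the yaws.

```bash
cat > fit.py <<'E'
from h import *
from scipy.optimize import minimize
from scipy.ndimage import distance_transform_edt as edt
S=4
def boxpix(n,x0,x1,y0,y1,z0,z1,p):
    c,s=np.cos(p[2]),np.sin(p[2])
    return np.array([pix(n,[p[0]+c*x-s*y,p[1]+s*x+c*y,z]) for x in(x0,x1) for y in(y0,y1) for z in(z0,z1)])
def render(n,boxes,p):
    im=np.zeros((420*S,560*S),np.uint8)
    for b in boxes:
        h=cv2.convexHull(((boxpix(n,*b,p)+.5)*S).astype(np.int32)); cv2.fillPoly(im,[h],255)
    return cv2.resize(im,(560,420),interpolation=cv2.INTER_AREA)/255.
def fit(masks,boxes,p0):
    f=lambda p:sum(np.abs(render(n,boxes,p)-m).sum()/m.sum() for n,m in masks.items())
    r=min((minimize(f,np.array(p0)+[0,0,d],method='Nelder-Mead',options=dict(initial_simplex=np.array(p0)+[0,0,d]+np.array([[0,0,0],[.006,0,0],[0,.006,0],[0,0,.1]]),xatol=1e-4)) for d in(-.12,0,.12)),key=lambda r:r.fun)
    return r.x,r.fun
E
python3 - <<'E'
from fit import *
P=[(-.027,.027,-.038,.038,0,.096)]
C=[(0,.185,-.059,.059,0,.01),(.132,.178,-.059,.059,0,.06)]
M={t:{} for t in('pack','cradle','tower')}
for n in('top','side'):
    snap(n)
    for t in M:
        r=imaging.outline_of(n,t)
        if r: M[t][n]=np.array(r[0]['pixels'],float); print(n,t,r[0]['conf'],M[t][n].sum())
np.set_printoptions(precision=4,suppress=True)
U={n:np.maximum(M['cradle'][n],M['tower'].get(n,0)) for n in M['cradle']}
for d in (['top'],['side'],['top','side']):
    print(d,'pack',*fit({n:M['pack'][n] for n in d},P,[.579,-.103,1.68]),'cradle',*fit({n:U[n] for n in d},C,[.566,-.022,1.68]))
E
```

```text
top pack 0.81 877.0
top cradle 0.88 2281.0
top tower 0.93 1100.0
side pack 0.88 1035.0
side cradle 0.96 1359.0
side tower 0.88 1414.0Traceback (most recent call last):
  File "<stdin>", line 13, in <module>
  File "fit.py", line 15, in fit
    r=min((minimize(f,np.array(p0)+[0,0,d],method='Nelder-Mead',options=dict(initial_simplex=np.array(p0)+[0,0,d]+np.array([[0,0,0],[.006,0,0],[0,.006,0],[0,0,.1]]),xatol=1e-4)) for d in(-.12,0,.12)),key=lambda r:r.fun)
  File "fit.py", line 15, in <genexpr>
    r=min((minimize(f,np.array(p0)+[0,0,d],method='Nelder-Mead',options=dict(initial_simplex=np.array(p0)+[0,0,d]+np.array([[0,0,0],[.006,0,0],[0,.006,0],[0,0,.1]]),xatol=1e-4)) for d in(-.12,0,.12)),key=lambda r:r.fun)
           ~~~~~~~~^^^^^^^^^^^^^^^^^^^^^^^^^^^^^^^^^^^^^^^^^^^^^^^^^^^^^^^^^^^^^^^^^^^^^^^^^^^^^^^^^^^^^^^^^^^^^^^^^^^^^^^^^^^^^^^^^^^^^^^^^^^^^^^^^^^^^^^^^^^^^^^^^^^^^^^^^^^^^^
    res = _minimize_neldermead(fun, x0, args, callback, bounds=bounds,
                               **options)
    fxcc = func(xcc)
    fx = function(np.copy(x), *(wrapper_args + args))
  File "fit.py"
[... 221 characters left out ...]
, in <genexpr>
    f=lambda p:sum(np.abs(render(n,boxes,p)-m).sum()/m.sum() for n,m in masks.items())
                          ~~~~~~^^^^^^^^^^^
  File "fit.py", line 11, in render
    h=cv2.convexHull(((boxpix(n,*b,p)+.5)*S).astype(np.int32)); cv2.fillPoly(im,[h],255)
                       ~~~~~~^^^^^^^^
  File "fit.py", line 7, in boxpix
    return np.array([pix(n,[p[0]+c*x-s*y,p[1]+s*x+c*y,z]) for x in(x0,x1) for y in(y0,y1) for z in(z0,z1)])
                     ~~~^^^^^^^^^^^^^^^^^^^^^^^^^^^^^^^^^
  File "h.py", line 10, in pix
    c=imaging.calibration(n);T=np.linalg.inv(np.array(c["cam_to_world"]));q=T[:3,:3]@np.array(p)+T[:3,3]
ValueError: time passes only in moves, steps and waits
```

```bash
python3 - <<'E'
s=open('h.py').read()
s=s.replace("def snap","CAL={n:imaging.calibration(n) for n in('top','side')}\ndef snap",1)
a,b=s.split("def snap",1); b=b.replace("imaging.calibration(n)","CAL[n]"); open('h.py','w').write(a+"def snap"+b)
E
cat > meas.py <<'E'
from fit import *
import sys
np.set_printoptions(precision=4,suppress=True)
P=[(-.027,.027,-.038,.038,0,.096)]
C=[(0,.185,-.059,.059,0,.01),(.132,.178,-.059,.059,0,.06)]
def masks(ts):
    M={t:{} for t in ts}
    for n in('top','side'):
        snap(n)
        for t in M:
            r=imaging.outline_of(n,t)
            if r: M[t][n]=np.array(r[0]['pixels'],float)
    return M
E
python3 - <<'E'
from meas import *
M=masks(['pack','cradle','tower'])
U={n:np.maximum(M['cradle'][n],M['tower'].get(n,0)) for n in M['cradle']}
for d in (['top'],['side'],['top','side']):
    print(d,'pack',*fit({n:M['pack'][n] for n in d},P,[.579,-.103,1.68]),'cradle',*fit({n:U[n] for n in d},C,[.566,-.022,1.68]))
E
```

```text
['top'] pack [ 0.5821 -0.0988  1.5901] 0.04340502720912154 cradle [ 0.5693 -0.0226  1.7163] 0.07124837419323174
['side'] pack [ 0.5798 -0.1028  1.6266] 0.03806294852234842 cradle [ 0.5689 -0.0244  1.7288] 0.02873470401888316
['top', 'side'] pack [ 0.5801 -0.0995  1.5998] 0.12818127416005948 cradle [ 0.5696 -0.0243  1.7262] 0.11049892505184662
```

>>> play_rows(plan=[[3, [3.2, -2.3, 0], 0], [3, [3.2, -2.3, 0], 0], [3, [3.2, -2.3, 0], 0], [3, [3.2, -2.3, 0], 0], [3, [3.2, -2.3, 0], 0], [3, [3.2, -2.3, 0], 0], [3, [3.2, -2.3, 0], 0], [3, [3.2, -2.3, 0], 0], [3, [3.2, -2.3, 0], 0], [3, [3.2, -2.3, 0], 0], [3, [3.2, -2.3, 0], 0], [3, [3.2, -2.3, 0], 0], [3, [3.2, -2.3, 0], 0], [3, [3.2, -2.3, 0], 0], [3, [3.2, -2.3, 0], 0], [3, [0, 0, 0], 0]])

```text
t: 3.6
eef_pos: [0.5797, -0.2008, 0.2296]
eef_rot: [-0.001, 0.986, 0.166, 0.001]
ft_force: [-0.5, 0.4, -0.5]
finger_gap: 0.0303
gripper_force: 0.0
```

>>> play_rows(plan=[[3, [0, 0, 0], -0.14], [3, [0, 0, 0], -0.14], [3, [0, 0, 0], -0.14], [3, [0, 0, 0], -0.14], [3, [0, 0, 0], -0.14], [3, [0, 0, 0], -0.14], [3, [0, 0, 0], -0.14], [3, [0, 0, 0], -0.14], [3, [0, 0, 0], -0.14], [3, [0, 0, 0], -0.135], [3, [0, 0, 0], 0]])

```text
t: 4.7
eef_pos: [0.5757, -0.2078, 0.2295]
eef_rot: [-0.0, 0.652, 0.758, -0.0]
ft_force: [0.3, 0.3, -0.3]
finger_gap: 0.0297
gripper_force: 0.0
```

```bash
cat > st.py <<'E'
from h import *
from scipy.spatial.transform import Rotation as R
C0=np.array([.5687,-.0235]);TH=1.72
def st():
    s=monitor.state();q=s['eef_rot'];A=R.from_quat([q[1],q[2],q[3],q[0]]).as_matrix()
    c,n=np.array([np.cos(TH),np.sin(TH)]),np.array([-np.sin(TH),np.cos(TH)])
    d=np.array(s['eef_pos'][:2])-C0;f=np.array(s['ft_force'])
    print('t',round(s['t'],2),'pos',np.round(s['eef_pos'],4),'head',round(np.arctan2(A[1,0],A[0,0]),4),'cradle xy mm',np.round([d@c*1e3,d@n*1e3],1),'f along/lat/z',np.round([f[:2]@c,f[:2]@n,f[2]],2),'gap',s['finger_gap'])
E
python3 -c "
from st import *
st()"
```

```text
t 4.7 pos [ 0.5757 -0.2078  0.2295] head 1.7207 cradle xy mm [-183.3   20.5] f along/lat/z [ 0.29 -0.33 -0.26] gap 0.029701124127702403
```

>>> play_rows(plan=[[3, [0, 2.05, 0], 0], [3, [0, 0, 4], 0], [3, [0, 0, 4], 0], [3, [0, 0, 4], 0], [3, [0, 0, 4], 0], [3, [0, 0, 3], 0], [3, [0, 0, 0.6], 0], [3, [2, 0, 0], 0], [3, [2, 0, 0], 0], [3, [1, 0, 0], 0], [3, [0, 0, 0], 0]])

```text
t: 5.8
eef_pos: [0.5896, -0.1531, 0.0348]
eef_rot: [0.0, 0.652, 0.758, 0.0]
ft_force: [0.5, 0.4, -0.2]
finger_gap: 0.0301
gripper_force: 0.0
```

```bash
python3 -c "
from st import *
st()
a=snap('top');b=snap('side')
cv2.imwrite('pics/v1.png',np.hstack([cv2.resize(a[150:270,200:400],None,fx=2,fy=3)[:,:,::-1],cv2.resize(b[130:300,200:370],(400,360))[:,:,::-1]]))
"
```

```text
t 5.8 pos [ 0.5896 -0.1531  0.0348] head 1.7207 cradle xy mm [-131.3   -1.4] f along/lat/z [ 0.35 -0.53 -0.17] gap 0.03010529166850984
```

View pics/v1.png

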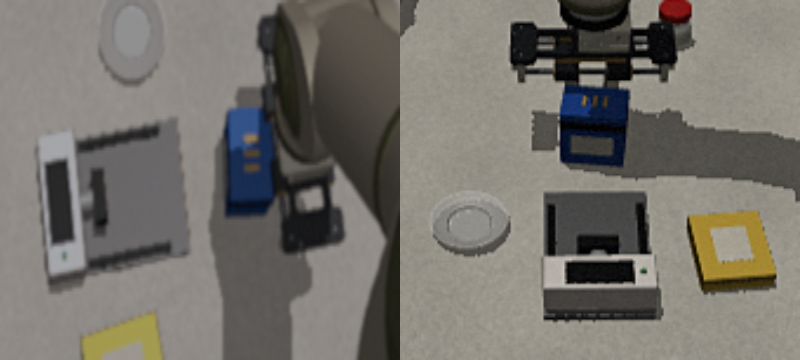

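The crop shows the fingers behind the pack and centred on it, with the pack still upright and short of the lip. I push it now.

>>> play_rows(plan=[[3, [0.4, 0, 0.1], 0], [3, [0.4, 0, 0], 0], [3, [0.4, 0, 0], 0], [3, [0.4, 0, 0], 0], [3, [0.3, 0, 0], 0], [3, [0.3, 0, 0], 0], [3, [0.3, 0, 0], 0], [3, [0.3, 0, 0], 0], [3, [0.3, 0, 0], 0], [3, [0.3, 0, 0], 0], [3, [0.3, 0, 0], 0], [3, [0.3, 0, 0], 0]])

```text
t: 7.1
eef_pos: [0.583, -0.1148, 0.0326]
eef_rot: [0.0, 0.653, 0.758, -0.0]
ft_force: [-0.1, -3.5, 1.5]
finger_gap: 0.03
gripper_force: 1.5
```

```bash
python3 -c "
from st import *
st()"
```

```text
t 7.1 pos [ 0.583  -0.1148  0.0326] head 1.7197 cradle xy mm [-92.4  -0.5] f along/lat/z [-3.47  0.65  1.55] gap 0.02996070542922355
```

>>> play_rows(plan=[[3, [0.3, 0, 0], 0], [3, [0.3, 0, 0], 0], [3, [0.3, 0, 0], 0], [3, [0.3, 0, 0], 0], [3, [0.3, 0, 0], 0], [3, [0.3, 0, 0], 0], [3, [0.3, 0, 0], 0], [3, [0.2, 0, 0], 0]])

```text
t: 7.9
eef_pos: [0.5796, -0.0918, 0.0326]
eef_rot: [-0.0, 0.652, 0.758, 0.0]
ft_force: [0.1, -3.2, 1.8]
finger_gap: 0.0298
gripper_force: 1.7
```

```bash
python3 -c "
from st import *
st()"
```

```text
t 7.9 pos [ 0.5796 -0.0918  0.0326] head 1.72 cradle xy mm [-69.2  -0.6] f along/lat/z [-3.18  0.36  1.81] gap 0.02980178765259819
```

>>> play_rows(plan=[[3, [0.15, 0, 0], 0], [3, [0.15, 0, 0], 0], [3, [0.15, 0, 0], 0]])

```text
t: 8.2
eef_pos: [0.579, -0.0877, 0.0326]
eef_rot: [0.0, 0.653, 0.758, -0.0]
ft_force: [-0.1, -3.8, 1.7]
finger_gap: 0.0301
gripper_force: 1.7
```

>>> play_rows(plan=[[3, [0.1, 0, 0], 0], [3, [0.1, 0, 0], 0]])

```text
t: 8.4
eef_pos: [0.5787, -0.0858, 0.0326]
eef_rot: [0.0, 0.653, 0.758, -0.0]
ft_force: [0.5, -4.0, 1.9]
finger_gap: 0.0301
gripper_force: 1.7
```

```bash
python3 -c "
from st import *
st()"
```

```text
t 8.4 pos [ 0.5787 -0.0858  0.0326] head 1.7197 cradle xy mm [-63.   -0.6] f along/lat/z [-4.05  0.15  1.91] gap 0.030090014802748234
```

>>> play_rows(plan=[[3, [0.1, 0, 0], 0], [3, [0.05, 0, 0], 0]])

```text
t: 8.6
eef_pos: [0.5786, -0.0849, 0.0327]
eef_rot: [0.0, 0.653, 0.758, -0.0]
ft_force: [1.2, -6.3, 2.8]
finger_gap: 0.03
gripper_force: 3.3
```

>>> play_rows(plan=[[3, [0.1, 0, 0], 0], [3, [0, 0, 0], 0]])

```text
t: 8.8
eef_pos: [0.5786, -0.0848, 0.0328]
eef_rot: [0.001, 0.653, 0.758, -0.001]
ft_force: [1.3, -8.0, 2.4]
finger_gap: 0.0296
gripper_force: 4.1
```

```bash
python3 -c "
from meas import *
from st import *
st()
M=masks(['pack'])
for d in (['top'],['side']): print(d,'pack',*fit({n:M['pack'][n] for n in d},P,[.574,-.052,1.72]))
print(tip('side','pack_center'),tip('top','pack_center'))
b=snap('side');cv2.imwrite('pics/v2.png',cv2.resize(b[130:300,200:370],(600,600),interpolation=cv2.INTER_CUBIC)[:,:,::-1])
"
```

```text
t 8.8 pos [ 0.5786 -0.0848  0.0328] head 1.719 cradle xy mm [-62.1  -0.7] f along/lat/z [-8.08 -0.13  2.41] gap 0.029602881006319335
['top'] pack [ 0.5692 -0.0332  1.4262] 0.8348082595870207
['side'] pack [ 0.572  -0.0523  1.6946] 0.16618579778634499
[([0.571, -0.0507, 0.05], 0.78)] [([0.5741, -0.0504, 0.0507], 0.72)]
```

View pics/v2.png

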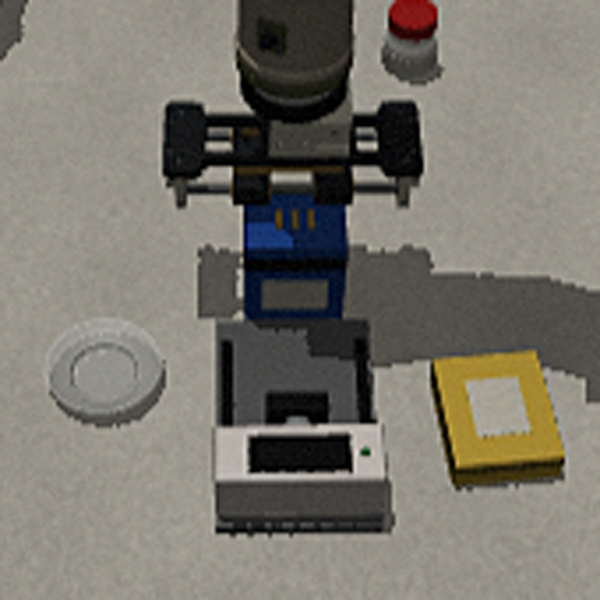

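The pack is upright against the lip and centred, with its front foot edge touching the plate edge at about row 318. The lip is felt at 8 N. Next I back off and rise to 80 mm.

>>> play_rows(plan=[[3, [-0.1, 0, 0], 0], [3, [-0.2, 0, 0], 0], [3, [-0.5, 0, 0], 0], [3, [-0.8, 0, 0], 0], [3, [0, 0, -2], 0], [3, [0, 0, -2], 0], [3, [0, 0, -1.8], 0], [3, [0.6, 0, 0], 0], [3, [0.4, 0, 0], 0], [3, [0, 0, 0], 0]])

```text
t: 10.15
eef_pos: [0.5787, -0.0883, 0.0898]
eef_rot: [-0.001, 0.652, 0.758, -0.0]
ft_force: [-0.0, 0.6, -0.3]
finger_gap: 0.0297
gripper_force: 0.0
```

```bash
python3 -c "
from st import *
st()"
```

```text
t 10.15 pos [ 0.5787 -0.0883  0.0898] head 1.7209 cradle xy mm [-65.5  -0.2] f along/lat/z [ 0.6  -0.06 -0.25] gap 0.029730400393580766
```

>>> play_rows(plan=[[3, [0.3, 0, 0], 0], [3, [0.2, 0, 0], 0], [3, [0.2, 0, 0], 0], [3, [0.2, 0, 0], 0], [3, [0.3, 0, 0], 0], [3, [0.3, 0, 0], 0]])

```text
t: 10.75
eef_pos: [0.5772, -0.0744, 0.0908]
eef_rot: [0.0, 0.653, 0.758, 0.0]
ft_force: [1.0, -3.1, 4.4]
finger_gap: 0.0302
gripper_force: 2.2
```

>>> play_rows(plan=[[3, [0.3, 0, 0], 0], [3, [0.3, 0, 0], 0], [3, [0.3, 0, 0], 0], [3, [0.3, 0, 0], 0], [3, [0.3, 0, 0], 0], [3, [0.3, 0, 0], 0], [3, [0.3, 0, 0], 0], [3, [0.3, 0, 0], 0]])

```text
t: 11.55
eef_pos: [0.5732, -0.05, 0.0904]
eef_rot: [-0.0, 0.652, 0.758, 0.0]
ft_force: [0.3, 0.2, 1.5]
finger_gap: 0.03
gripper_force: 0.5
```

```bash
python3 -c "
from st import *
st()"
```

```text
t 11.55 pos [ 0.5732 -0.05    0.0904] head 1.7201 cradle xy mm [-26.8  -0.5] f along/lat/z [ 0.16 -0.37  1.5 ] gap 0.029963709845923513
```

>>> play_rows(plan=[[3, [0.3, 0, 0], 0], [3, [0.2, 0, 0], 0], [3, [0.2, 0, 0], 0], [3, [0.2, 0, 0], 0], [3, [0.2, 0, 0], 0], [3, [0.2, 0, 0], 0], [3, [0.2, 0, 0], 0], [3, [0.2, 0, 0], 0], [3, [0.2, 0, 0], 0], [3, [0.2, 0, 0], 0], [3, [0, 0, 0], 0], [3, [0, 0, 0], 0], [3, [0, 0, 0], 0]])

```text
t: 12.85
eef_pos: [0.5703, -0.03, 0.0906]
eef_rot: [0.0, 0.653, 0.758, -0.0]
ft_force: [0.3, -0.4, -0.2]
finger_gap: 0.0302
gripper_force: 0.0
```

```bash
python3 -c "
from st import *
st()
b=snap('side');print(tip('side','pack_center'),tip('side','pack_contacts'));cv2.imwrite('pics/v3.png',cv2.resize(b[130:300,200:370],(600,600),interpolation=cv2.INTER_CUBIC)[:,:,::-1])
"
```

```text
t 12.85 pos [ 0.5703 -0.03    0.0906] head 1.7196 cradle xy mm [-6.7 -0.6] f along/lat/z [-0.4  -0.22 -0.19] gap 0.030191767417954787
[([0.5618, -0.009, 0.0382], 0.67)] [([0.5549, 0.0457, 0.0403], 0.78)]
```

View pics/v3.png

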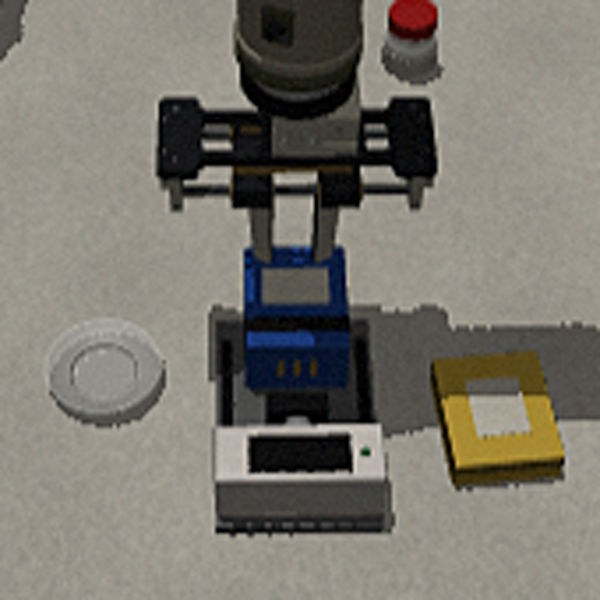

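The pack lies on its side on the plate, contacts facing the head and nearly centred between the rails. I go behind the foot and down.

>>> play_rows(plan=[[3, [-2, 0, 0], 0], [3, [-2, 0, 0], 0], [3, [-2, 0, 0], 0], [3, [0, 0, 2], 0], [3, [0, 0, 2], 0], [3, [0, 0, 1.3], 0], [3, [0.5, 0, 0], 0], [3, [0.3, 0, 0], 0], [3, [0.3, 0, 0], 0], [3, [0.3, 0, 0], 0], [3, [0.3, 0, 0], 0]])

```text
t: 14.1
eef_pos: [0.577, -0.072, 0.0382]
eef_rot: [0.0, 0.652, 0.758, 0.0]
ft_force: [-0.7, 0.4, 0.6]
finger_gap: 0.03
gripper_force: 0.0
```

>>> play_rows(plan=[[3, [0.3, 0, 0], 0], [3, [0.3, 0, 0], 0], [3, [0.3, 0, 0], 0], [3, [0.2, 0, 0], 0], [3, [0.2, 0, 0], 0]])

```text
t: 14.6
eef_pos: [0.5746, -0.0597, 0.0376]
eef_rot: [0.0, 0.653, 0.758, -0.0]
ft_force: [1.0, -2.6, 0.8]
finger_gap: 0.0299
gripper_force: 1.3
```

```bash
python3 -c "
from st import *
st()"
```

```text
t 14.6 pos [ 0.5746 -0.0597  0.0376] head 1.7198 cradle xy mm [-36.7  -0.5] f along/lat/z [-2.7  -0.62  0.79] gap 0.029855552849054
```

>>> play_rows(plan=[[3, [0.2, 0, 0], 0], [3, [0.2, 0, 0], 0], [3, [0.2, 0, 0], 0], [3, [0.2, 0, 0], 0], [3, [0.2, 0, 0], 0], [3, [0.2, 0, 0], 0], [3, [0.2, 0, 0], 0], [3, [0.2, 0, 0], 0], [3, [0.2, 0, 0], 0], [3, [0.2, 0, 0], 0]])

```text
t: 15.6
eef_pos: [0.5717, -0.0396, 0.0376]
eef_rot: [-0.0, 0.653, 0.758, -0.0]
ft_force: [0.8, -2.2, -0.1]
finger_gap: 0.0298
gripper_force: 1.2
```

>>> play_rows(plan=[[3, [0.1, 0, 0], 0], [3, [0.1, 0, 0], 0], [3, [0.1, 0, 0], 0]])

```text
t: 15.9
eef_pos: [0.5713, -0.0368, 0.0376]
eef_rot: [-0.0, 0.653, 0.758, -0.0]
ft_force: [0.4, -2.7, 1.0]
finger_gap: 0.0301
gripper_force: 1.2
```

```bash
python3 -c "
from st import *
st()
a=snap('top');print(tip('top','pack_contacts'))
b=snap('side');print(tip('side','pack_center'),tip('side','pack_contacts'));cv2.imwrite('pics/v4.png',cv2.resize(b[170:280,230:340],(600,600),interpolation=cv2.INTER_CUBIC)[:,:,::-1])
"
```

```text
t 15.9 pos [ 0.5713 -0.0368  0.0376] head 1.7198 cradle xy mm [-13.5  -0.6] f along/lat/z [-2.77  0.01  1.01] gap 0.03006978680037231
[([0.5553, 0.0682, 0.0408], 0.67)]
[([0.5591, 0.0194, 0.0406], 0.87)] [([0.5516, 0.0668, 0.0404], 0.56)]
```

View pics/v4.png

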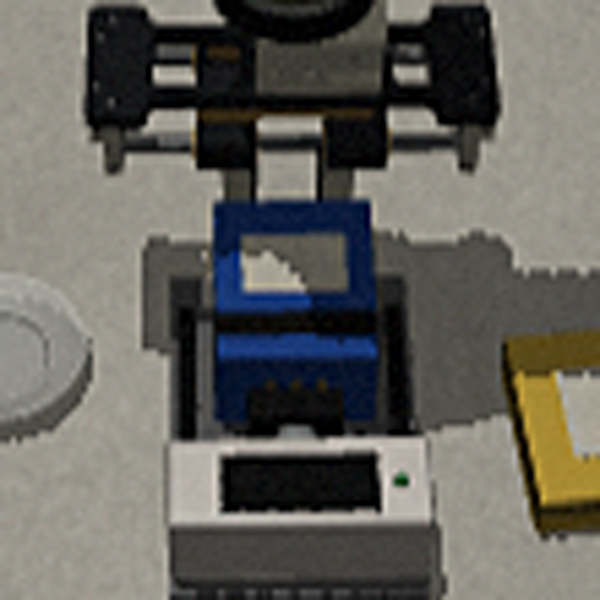

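The pack is square and centred between the rails, and the black head at (295,410) is right ahead of the contact face. From here I creep forward by feel.

>>> play_rows(plan=[[3, [0.1, 0, 0], 0], [3, [0.1, 0, 0], 0], [3, [0.05, 0, 0], 0]])

```text
t: 16.45
eef_pos: [0.5709, -0.0343, 0.0376]
eef_rot: [0.0, 0.653, 0.758, -0.0]
ft_force: [-0.6, -1.4, -1.5]
finger_gap: 0.0298
gripper_force: 1.2
```

>>> play_rows(plan=[[3, [0.1, 0, 0], 0], [3, [0.1, 0, 0], 0], [3, [0.05, 0, 0], 0]])

```text
t: 16.75
eef_pos: [0.5706, -0.0317, 0.0376]
eef_rot: [-0.0, 0.652, 0.758, 0.0]
ft_force: [0.1, -2.0, -0.4]
finger_gap: 0.0298
gripper_force: 1.2
```

>>> play_rows(plan=[[3, [0.1, 0, 0], 0], [3, [0.1, 0, 0], 0], [3, [0.05, 0, 0], 0]])

```text
t: 17.05
eef_pos: [0.5702, -0.0292, 0.0376]
eef_rot: [-0.0, 0.652, 0.758, -0.0]
ft_force: [0.8, -2.8, 0.5]
finger_gap: 0.0302
gripper_force: 1.1
```

>>> play_rows(plan=[[3, [0.1, 0, 0], 0], [3, [0.1, 0, 0], 0], [3, [0.05, 0, 0], 0]])

```text
t: 17.35
eef_pos: [0.5699, -0.027, 0.0376]
eef_rot: [0.0, 0.653, 0.758, -0.0]
ft_force: [1.0, -3.4, 0.4]
finger_gap: 0.03
gripper_force: 2.0
```

>>> play_rows(plan=[[3, [0.05, 0, 0], 0], [3, [0.05, 0, 0], 0]])

```text
t: 17.55
eef_pos: [0.5697, -0.0266, 0.0376]
eef_rot: [0.0, 0.653, 0.758, -0.0]
ft_force: [1.3, -6.1, -0.1]
finger_gap: 0.0305
gripper_force: 3.1
```

>>> play_rows(plan=[[3, [0.05, 0, 0], 0], [3, [0.05, 0, 0], 0], [3, [0.03, 0, 0], 0]])

```text
t: 17.85
eef_pos: [0.5696, -0.0261, 0.0376]
eef_rot: [0.001, 0.653, 0.757, -0.001]
ft_force: [1.2, -7.8, 0.1]
finger_gap: 0.0301
gripper_force: 4.2
```

```bash
python3 -c "
from st import *
st()"
```

```text
t 17.85 pos [ 0.5696 -0.0261  0.0376] head 1.7186 cradle xy mm [-2.8 -0.5] f along/lat/z [-7.87 -0.01  0.06] gap 0.030085525679454144
```

>>> play_rows(plan=[[3, [0.05, 0, 0], 0], [3, [0.05, 0, 0], 0], [3, [0, 0, 0], 0], [3, [0, 0, 0], 0]])

```text
t: 18.25
eef_pos: [0.5695, -0.0257, 0.0377]
eef_rot: [0.001, 0.653, 0.757, -0.001]
ft_force: [1.8, -10.1, 0.3]
finger_gap: 0.03
gripper_force: 4.8
```

```bash
python3 -c "
from st import *
st()"
```

```text
t 18.25 pos [ 0.5695 -0.0257  0.0377] head 1.7181 cradle xy mm [-2.3 -0.5] f along/lat/z [-10.22  -0.29   0.32] gap 0.030037988122604994
```

>>> play_rows(plan=[[3, [0, 0, 0], 0], [3, [0, 0, 0], 0], [3, [0, 0, 0], 0], [3, [0, 0, 0], 0], [3, [0, 0, 0], 0], [3, [0, 0, 0], 0], [3, [0, 0, 0], 0]])

```text
t: 18.95
eef_pos: [0.5696, -0.0257, 0.0377]
eef_rot: [0.001, 0.653, 0.757, -0.001]
ft_force: [1.4, -9.4, -0.5]
finger_gap: 0.03
gripper_force: 4.8
```

>>> play_rows(plan=[[3, [-0.03, 0, 0], 0], [3, [-0.03, 0, 0], 0], [3, [-0.03, 0, 0], 0], [3, [-0.03, 0, 0], 0], [3, [-0.03, 0, 0], 0], [3, [-0.03, 0, 0], 0], [3, [-0.03, 0, 0], 0], [3, [-0.03, 0, 0], 0], [3, [-0.03, 0, 0], 0], [3, [-0.03, 0, 0], 0], [3, [-0.03, 0, 0], 0], [3, [-0.03, 0, 0], 0], [3, [-0.03, 0, 0], 0], [3, [-0.03, 0, 0], 0], [3, [-0.03, 0, 0], 0], [3, [-0.03, 0, 0], 0], [3, [-0.05, 0, 0], 0], [3, [-0.05, 0, 0], 0], [3, [-0.05, 0, 0], 0], [3, [-0.05, 0, 0], 0]])

```text
t: 20.95
eef_pos: [0.5704, -0.0304, 0.0376]
eef_rot: [-0.0, 0.653, 0.758, -0.0]
ft_force: [-0.7, 0.5, -0.1]
finger_gap: 0.0301
gripper_force: 0.0
```

>>> play_rows(plan=[[3, [-0.1, 0, 0], 0], [3, [-0.2, 0, 0], 0], [3, [-0.4, 0, 0], 0], [3, [-0.6, 0, 0], 0], [3, [-0.6, 0, 0], 0], [3, [0, 0, 0], 0], [3, [0, 0, 0], 0]])

```text
t: 21.65
eef_pos: [0.5731, -0.0495, 0.0376]
eef_rot: [-0.0, 0.653, 0.758, -0.0]
ft_force: [-0.0, -1.0, -0.2]
finger_gap: 0.0298
gripper_force: 0.0
```

```bash
python3 -c "
from st import *
st()
a=snap('top');print(tip('top','pack_contacts'))
b=snap('side');print(tip('side','pack_center'),tip('side','pack_contacts'));cv2.imwrite('pics/v5.png',cv2.resize(b[170:280,230:340],(600,600),interpolation=cv2.INTER_CUBIC)[:,:,::-1])
"
```

```text
t 21.65 pos [ 0.5731 -0.0495  0.0376] head 1.719 cradle xy mm [-26.4  -0.5] f along/lat/z [-0.98  0.17 -0.23] gap 0.02980576938514331
[([0.5564, 0.0771, 0.0387], 0.57)]
[([0.5551, 0.0278, 0.0382], 0.63)] [([0.5508, 0.0777, 0.0385], 0.56)]
```

View pics/v5.png

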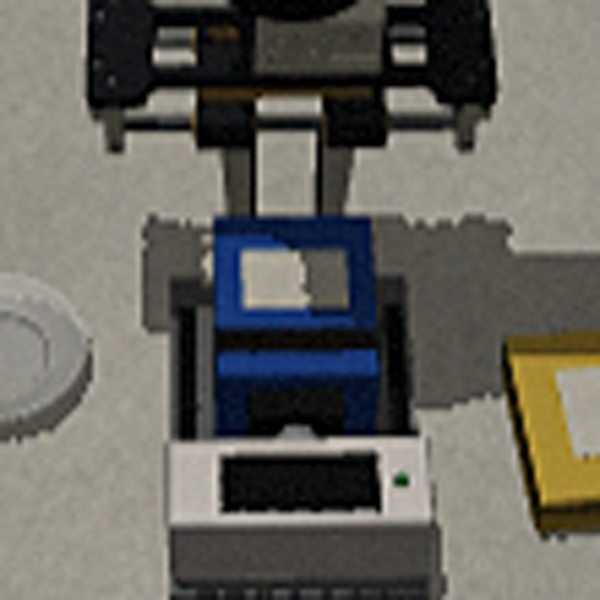

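The pack lies flat, square and centred, with its contact face against the head and the fingers clear.

```bash
python3 -c "
from workcell import hand_in
print(hand_in())"
```

```text
the job is handed in; nothing more can be done
None
```

I handed the job in at about 22 s: the pack was slid to the lip, tipped into the cradle, pressed on the contact head with an estimated 7–8 N for over half a second, and left lying flat against it with the fingers clear; no verdict came back.

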